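Move the push-fit stop end to the bare outlet

TASK

The outlet that the round brass stop end closes off is wanted for the next pressure test: pinch the stop end's black release collar in against its body and keep it pinched while you draw the fitting straight off its pipe, then push it onto the bare middle pipe until it is fully home and let go, so that the collar springs back out and locks it there. Pinch firmly but do not crush the fitting, do not wrench at its teeth or ram it on the pipework, and leave the drain valve, the manifold's other parts and everything else on the counter as they are.

Things in the scene. Friction and masses are not known exactly. Their poses are not given: they have to be found in the camera images.
- manifold: Fixed test manifold: 42 mm brass header bar on a plywood base, with three like level 22 mm steel pipes 90 mm apart, axes 85 mm above the counter, all pointing to its -x. Origin on the counter under the middle of the header; z up. Pipes clear from their open ends at x = -130 mm to a nut at x = -47 mm. A gauge stands at y = +166 mm (top 65 mm above the pipe axes), a supply valve at y = -168 mm.
- pipe_middle (a point): Centre of the open end of the bare middle pipe (manifold y = 0), where the stop end must finally sit; axes as the manifold's (x points from the open end along the pipe to the header). Pipe ends are chamfered, 22 to 16 mm over 3 mm, and have a groove 15.5 to 22 mm from the end that the fitting's teeth lock into.
- pipe_left (a point): Centre of the open end of the outer pipe at the manifold's y = +90 mm; axes as the manifold's.
- pipe_right (a point): Centre of the open end of the outer pipe at the manifold's y = -90 mm; axes as the manifold's.
- stop_end: The stop end: loose round brass push-fit cap, 39 mm diameter, 44 mm long, 0.15 to 0.25 kg, locked at the start on one of the two outer pipes. Origin at the centre of its mouth, x along its bore and out of the mouth (towards the header). Bore 24.2 mm, 27 mm deep to its stop: fully home, the origin is at x = +27 mm in the pipe point's frame. Any roll about its axis is fine.
- stop_back (a point): Centre of the stop end's flat closed end (about 36 mm across), 44 mm behind its mouth. A pinch bears on this face and on the collar. Pushing on: a rubber ring met 7 mm before home takes up to 12 N to enter and drags with 3 to 6 N, then force rises sharply at the stop; it locks only within about 1 mm of the stop. Push with 15 to 20 N; over 50 N on the pipework is abuse.
- collar_face (a point): Centre of the outer face of the black release collar, a round flange 39 mm across, 3 mm thick, 8 mm proud of the mouth when out: the fitting is then 52 mm long overall, 48 mm pinched. It stands 8.5 mm proud of the pipe all round, so one finger reaches it from above, just over the pipe (touching it lightly is harmless). Met first it gives; the closed end met first drives onto the stop.
- collar (a joint): How far the collar is pressed into the stop end, m: 0 sprung out, 0.004 fully in. Its spring takes 5 N to start, 9 N fully in. Beyond 0.003 the teeth let go of the pipe; let out, they close again. With the collar out the fitting has 1 to 2 mm of end play and will not come off. Pinch with 15 to 60 N, 90 N crushes it. Drawing off then takes 3 to 8 N.
- drain_valve: Brass drain valve with a small steel lever and a down-turned spout, fixed on the other outer pipe; leave it alone. Origin at the centre of its mouth, 26.5 mm from that pipe's open end; it reaches 80 mm from there to the manifold's -x, 40 mm wide, 26 mm above the pipe axis.
- union_nut: Bystander: brass hexagon nut, 32 mm across flats, 16 mm high, lying on the manifold's base between pipes. Origin: centre of its underside.
- flange_plug: Bystander: steel plug, hexagon head 24 mm, 26 mm high, standing on the manifold's base between pipes. Origin: centre of its underside.
- nipple_long: Bystander: steel pipe nipple, 48 mm diameter, 110 mm high, standing on the counter to the right. Origin: centre of its underside.
- nipple_short: Bystander: steel pipe nipple, 60 mm diameter, 60 mm high, standing on the counter to the right. Origin: centre of its underside.
- tee: Bystander: steel pipe tee, 74 x 58 x 42 mm, lying on the counter to the left. Origin: underside, below the crossing.
- spanner: Bystander: spanner 200 mm long, lying on the counter to the right. Origin: its underside.
- leak_spray: Bystander: spray can, 52 mm diameter, 150 mm high, standing on the counter to the left. Origin: centre of its underside.
There are look-alikes about, which are no part of the job. Leave any green or red look-alike of the stop_end alone.

How it is judged:
By the outcome, as a careful person would: the job done as asked, in the order asked, and still so for the second after the job is handed in, with the robot touching nothing.
It also fails if it takes over 48 s, if anything falls off the work surface, if the arm or the gripper's body presses on something with over 40 N, if the wrist force passes 120 N, or if a joint passes its speed limit or range.

ROBOT

A 6-joint arm with a two-finger parallel gripper is mounted at the origin on the work surface. World frame = base frame: x ahead of the robot, y to its left, z up, the work surface at z = 0. Lengths are in mm, angles in rad, forces in N, time in s.
With the tool pointing down it reaches from about 250 to 800 mm from the base axis. Payload 8.5 kg.
Tool frame: the origin (TCP) lies midway between the tips of the shut fingers; the grasp point (between the pads) lies 19 mm behind it; z points along the fingers, y is the direction in which the jaws open and shut (so a half turn about z gives the same grasp; the last joint's range is limited). The gripper opens to 85 mm and grips with 20 to 120 N. Pads are 22 mm wide; open, the fingers measure 114 mm over their backs; the gripper's body (76 mm by 85 mm) begins 54 mm behind the grasp point. The pads swing forward as they close: fully open they stand 13 mm farther back than shut.
Start: joints at [-1.238, 0.238, -0.013, 1.319, 0, 1.571], TCP at [171.496, -496.153, 231.276] pointing down, gripper open.
Joint ranges: [-2.66, 2.66], [-1.03, 1.9], [-1.14, 1.46], [-1.82, 2.27], [-1.45, 1.34], [-3.14, 3.14]. Speed limits (rad/s): [2.22, 2.22, 2.79, 3.14, 3.14, 3.14].

INTERFACE

Orientations are given as [roll, pitch, yaw] about the fixed x, y, z axes, in that order (R = Rz(yaw) Ry(pitch) Rx(roll)).
In Python, from station import telemetry, vision, arm gives the robot as it stands.
- The arm moves only by the tool step_arm, never from a script. Its argument "increments" is one flat list of numbers, 4 for each row, row after row: the shift along the tool's x, y, z in units of 25 mm (1.0 is 25 mm), then the turn about the tool's z in units of 6 degrees (1.0 is 6 degrees). In form: [x, y, z, twist, x, y, z, twist, ...]. A call has 1 to 8 rows; each row shifts and turns the commanded pose from where the row before left it, along the tool's axes as they then stand; what a row does not reach is not made up. A row lasts 1/10 s, in which the tool goes at most 50 mm and 8.59 degrees, less where a joint would pass 70% of its speed; a pose out of reach is approached as far as the arm can. A call is refused whole if a number of a shift passes 1 or a number of a turn 1, either way. A call with a gripper value outside its range is refused whole. "fingers" is the opening, from 0 (shut) to 1 (fully open), set as the call begins (left out, the last holds). The fingers move at their own pace and stop on an object; the grip force is fixed at half the most. Time passes only in rows, so rows that do not move let the fingers close. It gives the time, the measured TCP pose, the force and the opening at its end, in the units of the state.
- telemetry.get_obs(): the state, without advancing time (a new reading comes with each control period).
- vision.read_camera(name): name is "scene" or "side" or "wrist"; returns a dict with "img" (420x560x3 uint8, red, green, blue), "vertical_fov" (degrees; the focal length in pixels is half the picture's height over the tangent of half this angle, whatever the lens; pixels are square), "cx", "cy" (the principal point, pixels), "k1" (the pictures are not rectified: a ray, as slopes to the right and down, at radius r is drawn at 1 + k1 r^2 times it, then the intrinsics apply), "view" (4x4, takes a point from world to camera coordinates); the wrist camera has in their place "hand_eye" (4x4, takes a point from camera to tool coordinates, whose origin is the TCP and whose axes are the flange's). Camera axes: x right, y down, z forward; pixel columns grow to the right and rows downward; lengths in mm; the calibration is good to about 2 mm. A picture is of the moment at which its call begins: read the wrist's pose just before it. There is no depth.
- arm.hand_in(): hands the job in, once; it reports no verdict.
The state is a dict: "time_s": time; "joint_pos": joint angles; "qvel": joint speeds; "joint_efforts": joint torques, N m; "tcp_pos": TCP position; "orientation": TCP orientation; "wrist_force": force on the tool from outside, world axes, zero at the start; "wrist_torque": the same for the moment, N m; "grip_width": finger opening in mm.
Only numpy, scipy, OpenCV 4.12 (cv2) and the standard library are available. Lean on these libraries where they do the work, as an engineer would, in place of code of your own. Each camera call takes 0.05 s, during which the arm holds its last target. There are 200 camera calls.

## Working session

There is one attempt and no reset: what is moved stays moved. The work goes in short steps, Python scripts to look and compute and a tool call to move; the robot and the scene stay as the last step left them, time stands still between calls to the robot, and variables do not carry over. Pictures are saved under pics/ and viewed, about 8 in all and at most 12, crops included, and the job is handed in when it is done.

Besides the shell and the picture viewer there is one more tool, called as name(argument=value, ...) on one line, values as JSON. step_arm: Moves the arm, as the interface text tells. Its arguments: {"type":"object","properties":{"increments":{"type":"array"},"fingers":{"type":"number"}},"required":["increments"]}

```bash
mkdir -p pics
python3 - <<'E'
from station import telemetry, vision, arm
import cv2, numpy as np
print(telemetry.get_obs())
for n in ("scene","side","wrist"):
    c=vision.read_camera(n); cv2.imwrite(f"pics/{n}0.png",c["img"][:,:,::-1])
    print(n,{k:(np.round(v,4).tolist() if k!="img" else 0) for k,v in c.items()})
E
```

```text
{'time_s': 0.0, 'joint_pos': array([-1.23798821e+00,  2.38752103e-01, -1.42328004e-02,  1.31918146e+00,
       -2.68412375e-05,  1.57079449e+00]), 'qvel': array([-1.36866280e-03,  2.71092909e-04,  8.35202259e-04,  9.39451044e-05,
        9.98450802e-05,  3.18934096e-05]), 'joint_efforts': array([-2.10924307e-03, -5.38773215e+01,  3.46435976e+01,  1.85201259e-02,
       -9.57118937e-05, -5.93866982e-07]), 'tcp_pos': array([ 171.37897498, -495.81952759,  230.70100888]), 'orientation': array([-3.14022262e+00,  2.68386918e-05,  3.32809989e-01]), 'wrist_force': array([-0.67504751, -0.08533826, -0.21408427]), 'wrist_torque': array([ 0.02518246, -0.00579322, -0.02560198]), 'grip_width': 85.04723110744928}
scene {'img': 0, 'vertical_fov': 46.067, 'cx': 282.1417, 'cy': 213.8426, 'k1': 0.0204, 'view': [[0.6437, 0.7653, -0.0027, -283.6566], [0.5901, -0.4986, -0.6349, -246.5929], [-0.4872, 0.4071, -0.7726, 1619.9873], [0.0, 0.0, 0.0, 1.0]]}
side {'img': 0, 'vertical_fov': 50.0999, 'cx': 272.1589, 'cy': 205.8323, 'k1': 0.011, 'view': [[0.9961, -0.0874, -0.0133, -473.4433], [-0.0649, -0.6211, -0.7811, 66.7262], [0.06, 0.7789, -0.6243, 1199.6956], [0.0, 0.0, 0.0, 1.0]]}
wrist {'img': 0, 'vertical_fov': 67.5102, 'cx': 283.1009, 'cy': 212.0872, 'k1': -0.0278, 'hand_eye': [[0.0002, -0.9482, -0.3176, 80.5041], [1.0, 0.0, 0.0005, 0.5538], [-0.0005, -0.3176, 0.9482, -142.4911], [0.0, 0.0, 0.0, 1.0]]}
```

View pics/scene0.png

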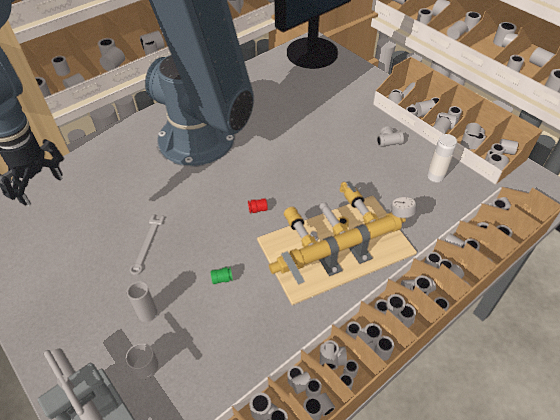

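View pics/side0.png

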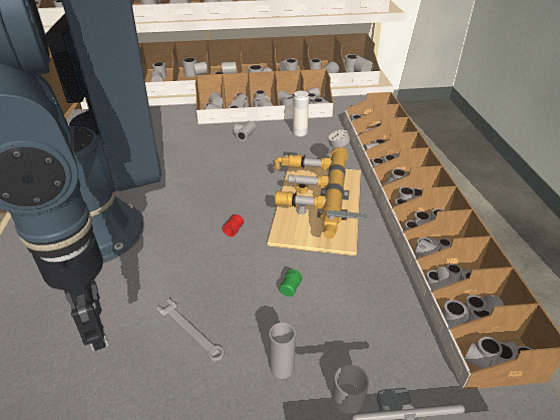

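Run:
```python
import cv2, numpy as np
a=cv2.imread("pics/scene0.png")[170:310,250:430]; b=cv2.imread("pics/side0.png")[120:260,260:380]
a=cv2.resize(a,None,fx=2.6,fy=2.6,interpolation=cv2.INTER_CUBIC);b=cv2.resize(b,None,fx=2.6,fy=2.6,interpolation=cv2.INTER_CUBIC)
cv2.imwrite("pics/c0.png",np.hstack([a,b]))
```

```text
(no output)
```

View pics/c0.png

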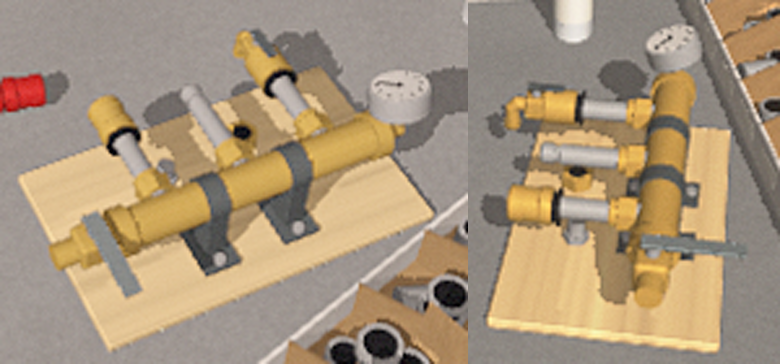

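```bash
cat > h.py <<'E'
from station import telemetry, vision, arm
import cv2, numpy as np
from scipy.optimize import least_squares
from scipy.spatial.transform import Rotation as R
def intr(c):
    f=210/np.tan(np.radians(c["vertical_fov"])/2); return f
def proj(c,V,P):
    q=np.atleast_2d(P)@V[:3,:3].T+V[:3,3]; s=q[:,:2]/q[:,2:]; s=s*(1+c["k1"]*(s**2).sum(1,keepdims=True))
    return s*intr(c)+[c["cx"],c["cy"]]
def wview(c,o):
    T=np.eye(4); T[:3,:3]=R.from_euler('xyz',o["orientation"]).as_matrix(); T[:3,3]=o["tcp_pos"]
    return np.linalg.inv(T@np.array(c["hand_eye"]))
def man(p,P):
    x,y,a=p; P=np.array(P,float); c,s=np.cos(a),np.sin(a)
    return np.c_[x+c*P[:,0]-s*P[:,1], y+s*P[:,0]+c*P[:,1], P[:,2]]
def fit(items,p0):  # items: (cam,V,pts_man,pix)
    f=lambda p: np.concatenate([(proj(c,V,man(p,P))-np.array(u)).ravel() for c,V,P,u in items])
    r=least_squares(f,p0,loss="soft_l1"); return r.x,f(r.x).reshape(-1,2)
E
python3 - <<'E'
from h import *
P=[[-130,0,85],[-47,-90,85],[-47,0,85],[-47,90,85],[-147,-90,85]]
s=vision.read_camera("scene"); d=vision.read_camera("side")
it=[(s,s["view"],P,[[323,205.8],[305,236.2],[336.5,231.5],[366,215],[289,209]]),
    (d,d["view"],P,[[290.4,178.8],[315.4,200.4],[317.3,180],[326,163],[276,198.5]])]
p,r=fit(it,[600,0,0]); print(p,np.degrees(p[2]),r.round(1).tolist())
print(man(p,P).round(1).tolist())
E
```

```text
[ 6.52572263e+02  3.01497938e+01 -2.98602784e-01] -17.10867926214301 [[-0.4, -0.5], [0.0, 2.6], [0.2, -3.7], [1.3, 2.2], [0.3, 1.9], [-1.6, -0.8], [-1.0, 1.0], [1.7, 1.3], [-2.9, 0.4], [0.1, -1.7]]
[[528.3, 68.4, 85.0], [581.2, -42.0, 85.0], [607.7, 44.0, 85.0], [634.1, 130.0, 85.0], [485.6, -12.6, 85.0]]
```

step_arm(increments=[0,0,0,-1,0,0,0,-1,0,0,0,-1,0,0,0,-1,0,0,0,-1,0,0,0,-1,0,0,0,-1,0,0,0,-1])

```text
time_s: 1.05
tcp_pos: [171.5, -496.1, 231.2]
orientation: [-3.141, -0.0, 1.175]
wrist_force: [1.1, 0.8, 0.9]
grip_width: 85.6
```

step_arm(increments=[0,0,0,-1,1,0.33,0,0,1,0.33,0,0,1,0.33,0,0,1,0.33,0,0,1,0.33,0,0,1,0.33,0,0,1,0.33,0,0])

```text
time_s: 1.85
tcp_pos: [278.1, -344.6, 231.3]
orientation: [-3.142, -0.0, 1.275]
wrist_force: [0.2, -0.1, -0.3]
grip_width: 85.4
```

step_arm(increments=[1,0.33,0,0,1,0.33,0,0,1,0.33,0,0,1,0.33,0,0,1,0.33,0,0,1,0.33,0,0,1,0.33,0,0,1,0.33,0,0])

```text
time_s: 2.65
tcp_pos: [399.5, -172.5, 231.3]
orientation: [3.142, -0.0, 1.275]
wrist_force: [0.9, -0.0, 0.1]
grip_width: 85.3
```

step_arm(increments=[1,0.33,0,0,1,0.33,0,0,1,0.33,0,0,1,0.33,0,0,1,0.33,0,0,1,0.33,0,0,1,0.33,0,0,1,0.33,0,0])

```text
time_s: 3.45
tcp_pos: [520.9, -0.3, 231.2]
orientation: [-3.141, -0.0, 1.275]
wrist_force: [-0.6, -0.7, -0.7]
grip_width: 85.3
```

step_arm(increments=[0.9,0.2,0,0,0,0,0,0,0,0,0,0])

```text
time_s: 3.75
tcp_pos: [531.6, 18.9, 231.0]
orientation: [-3.141, 0.0, 1.276]
wrist_force: [-0.2, 0.2, 0.1]
grip_width: 85.4
```

Run:
```python
from h import *
o=telemetry.get_obs(); c=vision.read_camera("wrist"); cv2.imwrite("pics/w1.png",cv2.resize(c["img"][:,:,::-1],(800,600),interpolation=cv2.INTER_CUBIC))
print(o); np.save("w1.npy",{"o":o,"c":c},allow_pickle=True)
p=[652.57,30.15,-.2986]
print(proj(c,wview(c,o),man(p,[[-130,0,85],[-147,-90,85],[-95,-90,85],[-47,-90,85],[-47,0,85]]))*800/560)
```

```text
{'time_s': 3.75, 'joint_pos': array([ 3.56264910e-02,  2.50902913e-01,  2.98812849e-03,  1.32372635e+00,
       -1.37495455e-04,  1.90081033e+00]), 'qvel': array([-0.01973741, -0.01292066, -0.01199878,  0.00310124, -0.00065301,
       -0.00405042]), 'joint_efforts': array([  1.02116916, -54.18278217,  35.13684154,  -0.14498481,
         0.07456163,   0.07980091]), 'tcp_pos': array([531.62329499,  18.90567936, 230.99243911]), 'orientation': array([-3.14083799e+00,  4.03842066e-04,  1.27640903e+00]), 'wrist_force': array([-0.19068109,  0.21967521,  0.05506482]), 'wrist_torque': array([-0.01250318,  0.00399746, -0.0324733 ]), 'grip_width': 85.38215438111921}
[[377.83818293 209.30652705]
 [355.3135291  340.00575669]
 [429.85671477 340.32437312]
 [498.54285928 340.56719726]
 [508.51879312 210.02546578]]
```

View pics/w1.png

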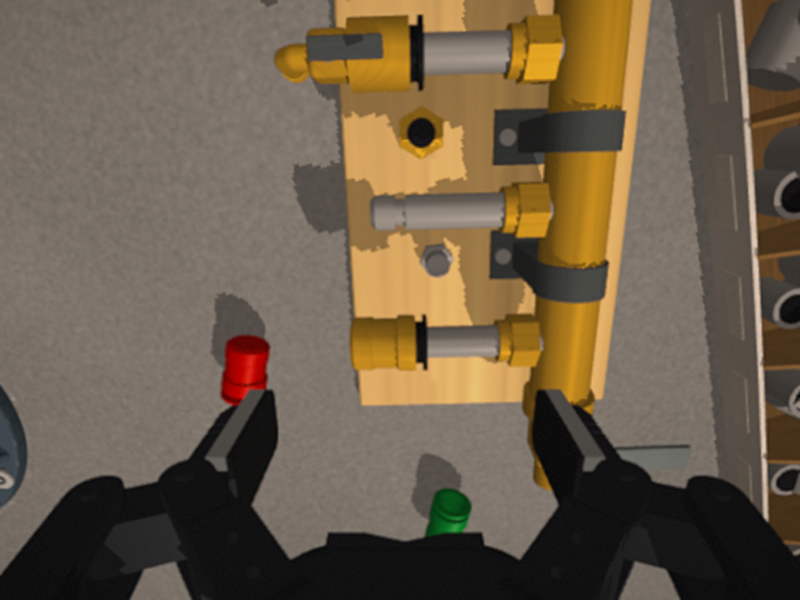

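Run:
```python
from h import *
d=np.load("w1.npy",allow_pickle=True).item(); o,c=d["o"],d["c"]; V=wview(c,o)
P=[[-130,0,88],[-147.5,-90,103],[-95.5,-90,104.5],[-47,-90,98],[-47,0,98],[-47,90,98]]
u=np.array([[372.5,211],[352,342.5],[427.5,342.5],[498,341.5],[504,210],[511,51]])*.7
# rows refer to axis height 85: build separate items by coordinates
def f(p):
    a=proj(c,V,man(p,P))[:,0]-u[:,0]; Q=np.array(P,float);Q[:,2]=85
    b=proj(c,V,man(p,Q))[:,1]-u[:,1]; return np.r_[a,b]
r=least_squares(f,[652,30,-.3],loss="soft_l1"); print(r.x,f(r.x).round(1))
p=r.x; t=np.array([np.sin(o["orientation"][2]),-np.cos(o["orientation"][2])])
print("yaw err deg", np.degrees(np.arctan2(t[1],t[0])-p[2]))
# z-height of jaw tips: pixel of tips
print("back,collar,mid pinched,pipe end m:",man(p,[[-147,-90,85],[-95,-90,85],[-121,-90,85],[-130,0,85]]).round(1).tolist())
W=np.linalg.inv(V)
for g in ([0,-42.5,0],[0,42.5,0],[0,-42.5,-13],[0,42.5,-13],[0,0,0]):
    q=np.array(g)@R.from_euler('xyz',o["orientation"]).as_matrix().T+o["tcp_pos"]; print(g,proj(c,V,q)*800/560)
```

```text
[ 6.48382959e+02  3.33559259e+01 -2.67990709e-01] [-1.8 -2.3 -0.1  0.8  0.8  0.6  1.2  0.7 -0.6 -1.1 -0.5  0.3]
yaw err deg -1.5124130701720635
back,collar,mid pinched,pipe end m: [[482.8, -14.5, 85.0], [532.9, -28.3, 85.0], [507.9, -21.4, 85.0], [523.0, 67.8, 85.0]]
[0, -42.5, 0] [[287.75926821 389.52015071]]
[0, 42.5, 0] [[524.45512629 389.48903325]]
[0, -42.5, -13] [[278.19700353 409.09193313]]
[0, 42.5, -13] [[534.32918882 409.04826154]]
[0, 0, 0] [[406.1350353  389.67350109]]
```

step_arm(increments=[-0.61,-0.16,1,-0.05,-0.61,-0.16,1,-0.05,-0.61,-0.16,1,-0.05,0,0,0,0,0,0,0,0], fingers=0.75)

```text
time_s: 4.3
tcp_pos: [506.9, -22.4, 156.8]
orientation: [-3.141, -0.0, 1.289]
wrist_force: [0.6, 0.8, 0.6]
grip_width: 64.4
```

```bash
cat > shot.py <<'E'
import sys
from h import *
n=sys.argv[1]
o=telemetry.get_obs(); c=vision.read_camera("wrist"); cv2.imwrite(f"pics/{n}.png",cv2.resize(c["img"][:,:,::-1],(800,600),interpolation=cv2.INTER_CUBIC))
np.save(n+".npy",{"o":o,"c":c},allow_pickle=True)
print({k:np.round(o[k],3).tolist() for k in("time_s","tcp_pos","orientation","wrist_force","grip_width")})
E
python3 shot.py w2
```

```text
{'time_s': 4.3, 'tcp_pos': [506.947, -22.368, 156.84], 'orientation': [-3.141, -0.0, 1.289], 'wrist_force': [0.598, 0.849, 0.631], 'grip_width': 64.397}
```

View pics/w2.png

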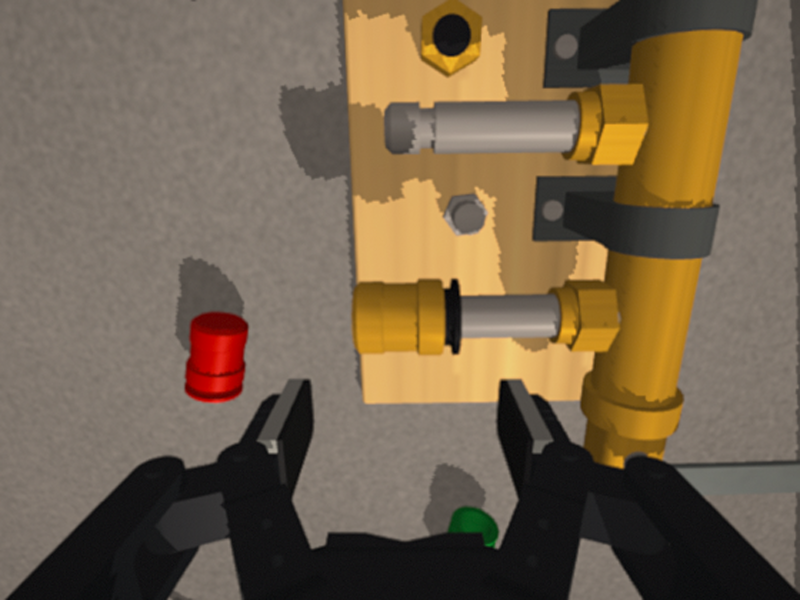

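```bash
cat >> h.py <<'E'
def ray(c,T,u):  # T camera->target frame; pixel native
    s=cv2.undistortPoints(np.array([[u]],float),np.eye(3),None) if 0 else (np.array(u,float)-[c["cx"],c["cy"]])/intr(c)
    x=s.copy()
    for _ in range(8): x=s/(1+c["k1"]*(x**2).sum())
    return T[:3,3],T[:3,:3]@np.r_[x,1]
def at(n,u,z): # picture n, 800-wide pixel, world height -> tool coords
    d=np.load(n+".npy",allow_pickle=True).item(); o,c=d["o"],d["c"]; a,b=ray(c,np.array(c["hand_eye"]),np.array(u)*.7)
    h=o["tcp_pos"][2]-z; return (a+b*(h-a[2])/b[2]).round(1)
E
python3 - <<'E'
from h import *
for t,u,z in [("back",(354,317),103),("collar",(461,317),104.5),("axis",(405,317),85),("nutR",(556,316),96),("axisnut",(530,316),85),("midend",(386,128),90),("midax",(500,126),85),("midax",(420,128),85),("midnut",(567,126),98)]: print(t,at("w2",u,z))
E
```

```text
back [  7.8 -24.1  53.8]
collar [ 8.4 25.6 52.3]
axis [ 1.2 -0.3 71.8]
nutR [ 5.7 72.8 60.8]
axisnut [ 1.7 63.4 71.8]
midend [90.9 -8.7 66.8]
midax [92.1 42.1 71.8]
midax [91.2  6.4 71.8]
midnut [91.6 67.8 58.8]
```

Run:
```python
from h import *
d=np.load("w2.npy",allow_pickle=True).item(); c=d["c"]; V=np.linalg.inv(np.array(c["hand_eye"]))
for x in (9,11):
  for w,D in [(85.4,13),(64.4,9),(64.4,6),(64.4,4),(50,4)]: print(x,w,D,proj(c,V,[[x,-w/2,-D],[x,w/2,-D]]).round(2).tolist(), (proj(c,V,[[x,-w/2,-D],[x,w/2,-D]])/.7).round(1).tolist())
a=cv2.imread("pics/w1.png")[370:460,230:580];b=cv2.imread("pics/w2.png")[370:460,230:580]
cv2.imwrite("pics/tips.png",cv2.resize(np.vstack([a,b]),None,fx=2.2,fy=2.2))
```

```text
9 85.4 13 [[192.56, 269.51], [376.33, 269.49]] [[275.1, 385.0], [537.6, 385.0]]
9 64.4 9 [[216.8, 265.45], [352.03, 265.43]] [[309.7, 379.2], [502.9, 379.2]]
9 64.4 6 [[218.03, 262.49], [350.75, 262.48]] [[311.5, 375.0], [501.1, 375.0]]
9 64.4 4 [[218.83, 260.58], [349.92, 260.57]] [[312.6, 372.3], [499.9, 372.2]]
9 50 4 [[233.46, 260.6], [335.29, 260.59]] [[333.5, 372.3], [479.0, 372.3]]
11 85.4 13 [[192.16, 265.67], [376.75, 265.65]] [[274.5, 379.5], [538.2, 379.5]]
11 64.4 9 [[216.52, 261.68], [352.34, 261.67]] [[309.3, 373.8], [503.3, 373.8]]
11 64.4 6 [[217.75, 258.78], [351.04, 258.77]] [[311.1, 369.7], [501.5, 369.7]]
11 64.4 4 [[218.55, 256.91], [350.21, 256.9]] [[312.2, 367.0], [500.3, 367.0]]
11 50 4 [[233.25, 256.93], [335.52, 256.92]] [[333.2, 367.0], [479.3, 367.0]]
```

View pics/tips.png

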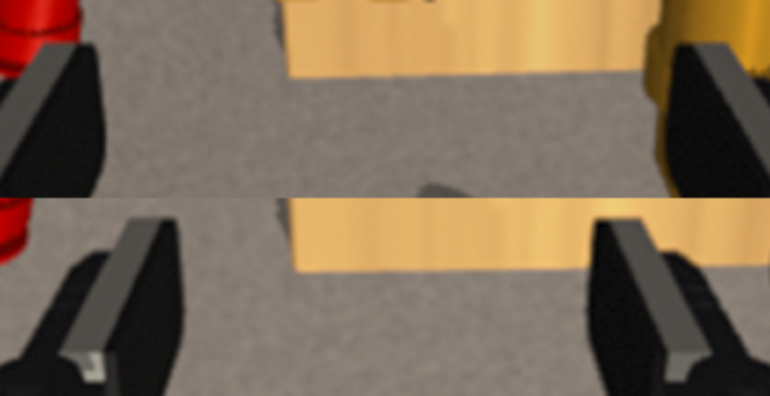

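step_arm(increments=[0.06,-0.05,0.8,-0.08,0,0,0.8,0,0,0,0.6,0,0,0,0.28,0,0,0,0,0,0,0,0,0])

```text
time_s: 4.95
tcp_pos: [507.3, -19.7, 95.3]
orientation: [3.14, -0.0, 1.3]
wrist_force: [0.8, 1.1, 0.3]
grip_width: 63.9
```

```bash
python3 shot.py w3
```

```text
{'time_s': 4.95, 'tcp_pos': [507.263, -19.745, 95.319], 'orientation': [3.14, -0.0, 1.3], 'wrist_force': [0.792, 1.142, 0.313], 'grip_width': 63.917}
```

View pics/w3.png

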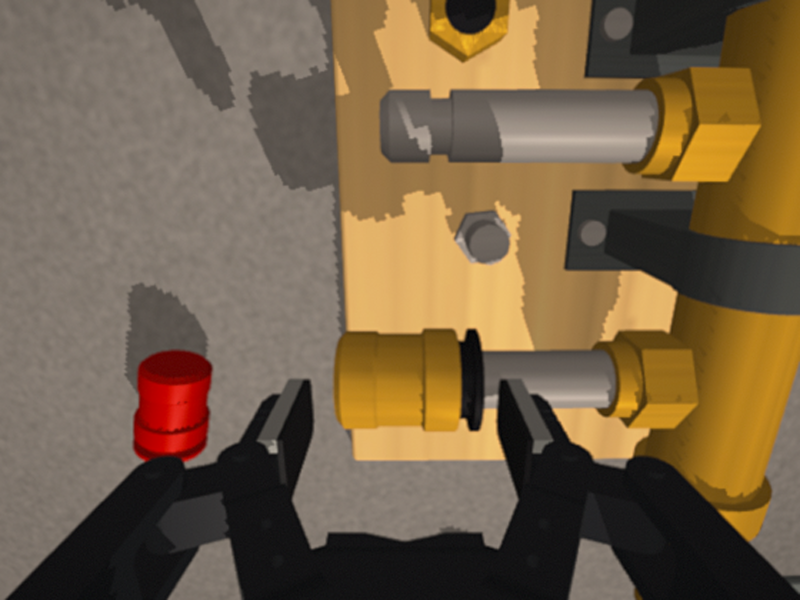

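Run:
```python
from h import *
for t,u,z in [("back",(337,380),103),("collar",(482,380),104.5),("axis",(400,380),85),("axisnut",(600,379),85),("midax",(600,125),85),("midax",(470,126),85)]: print(t,at("w3",u,z))
```

```text
back [  8.  -23.3  -7.7]
collar [ 8.8 25.2 -9.2]
axis [-1.7 -2.3 10.3]
axisnut [-1.4 74.3 10.3]
midax [89.4 61.9 10.3]
midax [88.8 20.2 10.3]
```

step_arm(increments=[-0.05,-0.03,0,0,0,0,0,0,0,0,0,0], fingers=0.65)

```text
time_s: 5.3
tcp_pos: [505.8, -20.9, 94.8]
orientation: [3.141, -0.0, 1.299]
wrist_force: [1.8, 0.2, 0.4]
grip_width: 55.3
```

```bash
python3 shot.py w4
```

```text
{'time_s': 5.3, 'tcp_pos': [505.79, -20.948, 94.8], 'orientation': [3.141, -0.0, 1.299], 'wrist_force': [1.792, 0.237, 0.398], 'grip_width': 55.268}
```

View pics/w4.png

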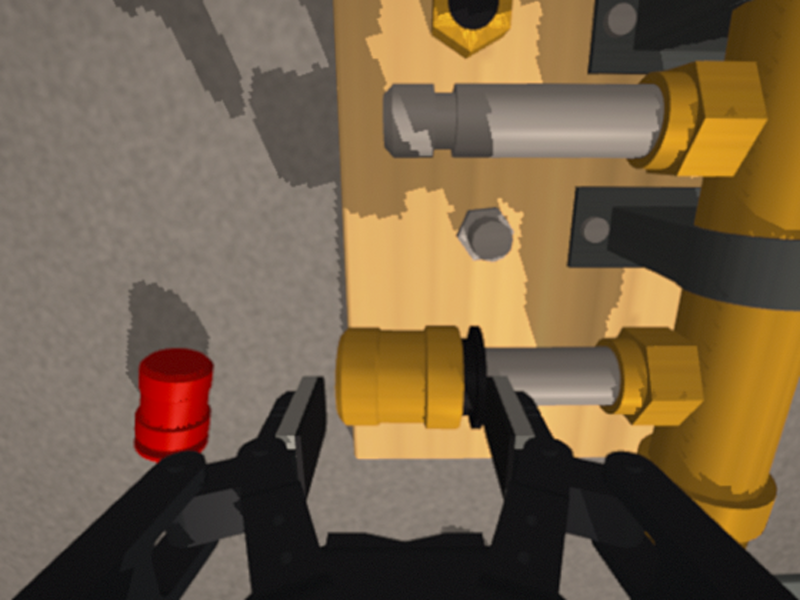

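step_arm(increments=[0,0,0,0,0,0,0,0,0,0,0,0], fingers=0.6)

```text
time_s: 5.65
tcp_pos: [506.3, -21.1, 94.8]
orientation: [3.14, -0.0, 1.299]
wrist_force: [3.1, -1.6, 4.0]
grip_width: 51.5
```

step_arm(increments=[0,0,0,0,0,0,0,0,0,0,0,0], fingers=0.56)

```text
time_s: 5.95
tcp_pos: [505.5, -20.8, 94.8]
orientation: [3.141, -0.0, 1.299]
wrist_force: [0.4, -1.1, 7.8]
grip_width: 47.9
```

step_arm(increments=[0,0,0,0,0,0,0,0,0,0,0,0,0,0,0,0], fingers=0.5)

```text
time_s: 6.35
tcp_pos: [505.4, -20.8, 95.3]
orientation: [3.141, -0.001, 1.299]
wrist_force: [-1.1, -0.5, 14.5]
grip_width: 45.3
```

```bash
python3 shot.py w5
```

```text
{'time_s': 6.35, 'tcp_pos': [505.381, -20.757, 95.277], 'orientation': [3.141, -0.001, 1.299], 'wrist_force': [-1.129, -0.502, 14.452], 'grip_width': 45.328}
```

View pics/w5.png

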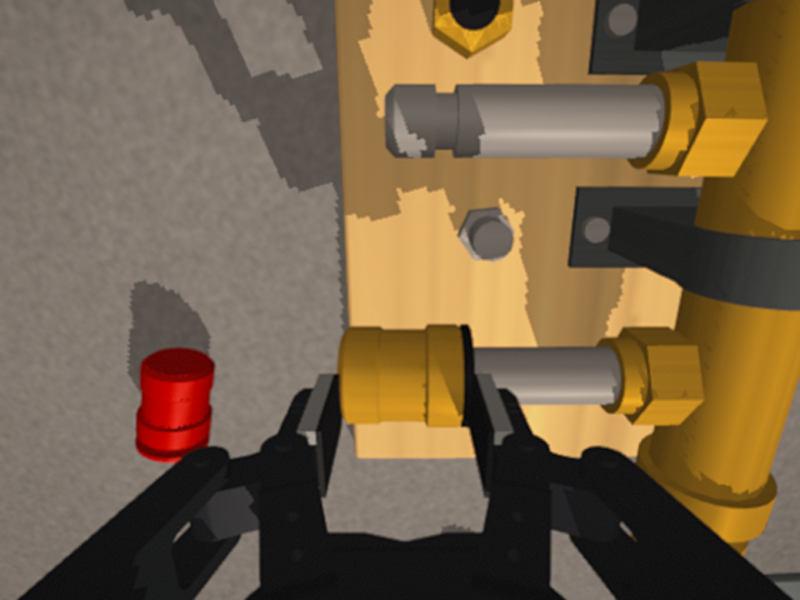

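step_arm(increments=[0,0,-0.02,0,0,0,0,0,0,0,0,0])

```text
time_s: 6.7
tcp_pos: [505.3, -20.8, 95.4]
orientation: [3.141, -0.0, 1.299]
wrist_force: [0.2, -0.5, 10.0]
grip_width: 45.1
```

step_arm(increments=[0,0,-0.03,0,0,0,0,0,0,0,0,0])

```text
time_s: 7.0
tcp_pos: [505.3, -20.8, 95.6]
orientation: [-3.141, -0.0, 1.299]
wrist_force: [1.6, 0.2, 6.0]
grip_width: 44.8
```

step_arm(increments=[0,-0.1,-0.01,0,0,-0.1,0,0,0,-0.1,0,0,0,-0.1,0,0])

```text
time_s: 7.4
tcp_pos: [495.0, -18.1, 95.4]
orientation: [-3.14, 0.0, 1.299]
wrist_force: [0.8, -0.2, -0.2]
grip_width: 45.1
```

```bash
python3 shot.py w6
```

```text
{'time_s': 7.4, 'tcp_pos': [494.989, -18.113, 95.4], 'orientation': [-3.14, 0.0, 1.299], 'wrist_force': [0.821, -0.17, -0.209], 'grip_width': 45.094}
```

View pics/w6.png

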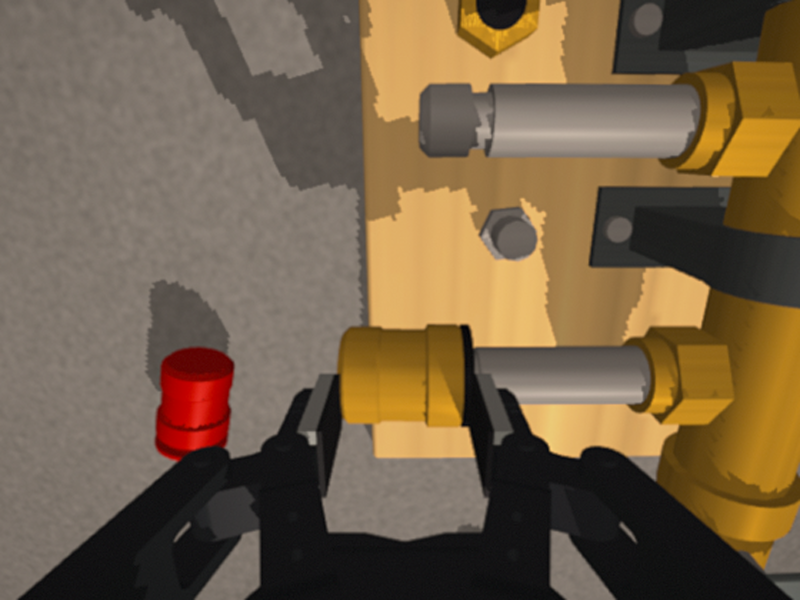

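step_arm(increments=[0,-0.15,0,0,0,-0.15,0,0,0,-0.2,0,0,0,-0.2,0,0,0,-0.25,0,0,0,-0.25,0,0,0,-0.3,0,0,0,-0.3,0,0])

```text
time_s: 8.25
tcp_pos: [451.7, -6.0, 95.8]
orientation: [-3.142, -0.0, 1.299]
wrist_force: [0.7, 0.5, -1.5]
grip_width: 45.0
```

```bash
python3 shot.py w7
python3 - <<'E'
from h import *
d=np.load("w7.npy",allow_pickle=True).item();o=d["o"]; y=o["orientation"][2]
print("tool x",np.cos(y),np.sin(y)); a=d["c"]["img"];b=np.load("w5.npy",allow_pickle=True).item()["c"]["img"]
print("fitting patch diff",np.abs(a[230:295,240:325].astype(int)-b[230:295,240:325]).mean())
E
```

```text
{'time_s': 8.25, 'tcp_pos': [451.713, -5.981, 95.828], 'orientation': [-3.142, -0.0, 1.299], 'wrist_force': [0.708, 0.495, -1.523], 'grip_width': 45.05}
tool x 0.2681440858157735 0.963378819178636
fitting patch diff 4.543589743589743
```

step_arm(increments=[0.5,0,0,0,0.6,0,0,0,0.7,0,0,0,0.7,0,0,0,0.6,0,0,0,0.5,0,0,0,0,0,0,0,0,0,0,0])

```text
time_s: 9.1
tcp_pos: [476.4, 80.7, 95.7]
orientation: [-3.141, 0.0, 1.3]
wrist_force: [0.4, -0.1, -1.4]
grip_width: 44.9
```

```bash
python3 shot.py w8
```

```text
{'time_s': 9.1, 'tcp_pos': [476.388, 80.738, 95.688], 'orientation': [-3.141, 0.0, 1.3], 'wrist_force': [0.359, -0.119, -1.385], 'grip_width': 44.886}
```

View pics/w8.png

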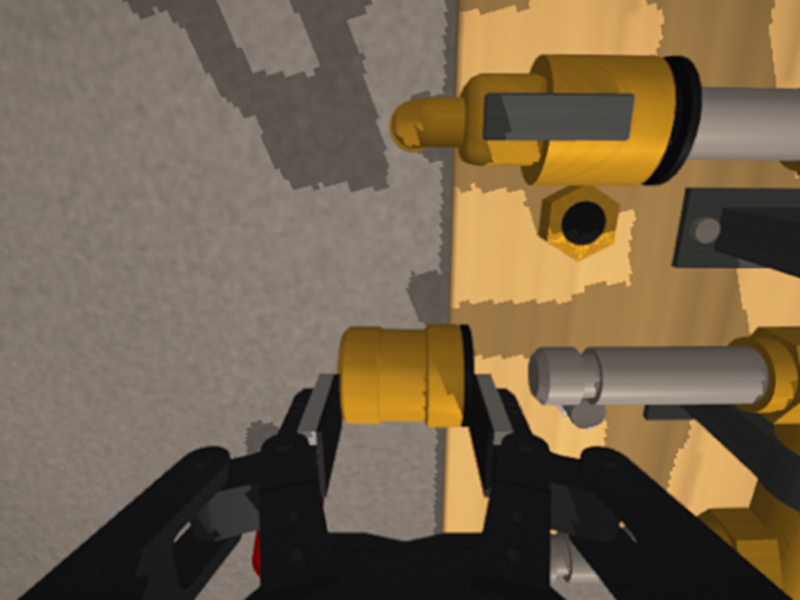

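step_arm(increments=[0,0.3,0,0,0,0.3,0,0,0,0.2,0,0,0,0.12,0,0,0,0.12,0,0,0,0,0,0])

```text
time_s: 9.75
tcp_pos: [501.9, 73.4, 95.7]
orientation: [-3.142, -0.0, 1.299]
wrist_force: [-0.7, -0.2, -2.2]
grip_width: 44.9
```

step_arm(increments=[0,0.1,0,0,0,0.1,0,0,0,0.1,0,0,0,0.1,0,0])

```text
time_s: 10.15
tcp_pos: [511.4, 70.9, 95.8]
orientation: [3.142, -0.0, 1.299]
wrist_force: [1.2, 0.5, -2.8]
grip_width: 44.6
```

step_arm(increments=[0,0.1,0,0,0,0.1,0,0,0,0.1,0,0,0,0.05,0,0])

```text
time_s: 10.55
tcp_pos: [519.9, 68.5, 95.8]
orientation: [3.142, -0.0, 1.299]
wrist_force: [0.0, 0.0, -1.9]
grip_width: 45.0
```

step_arm(increments=[0,0.05,0,0,0,0.05,0,0,0,0.05,0,0])

```text
time_s: 10.85
tcp_pos: [522.9, 67.7, 95.8]
orientation: [-3.141, -0.0, 1.3]
wrist_force: [-3.5, 1.1, -0.6]
grip_width: 44.9
```

step_arm(increments=[0,0.05,0,0,0,0.05,0,0])

```text
time_s: 11.05
tcp_pos: [524.8, 67.0, 95.8]
orientation: [-3.14, 0.0, 1.3]
wrist_force: [-5.7, 0.9, 2.4]
grip_width: 44.9
```

step_arm(increments=[0,0.05,0,0,0,0.05,0,0])

```text
time_s: 11.25
tcp_pos: [528.3, 66.2, 96.1]
orientation: [3.141, -0.0, 1.299]
wrist_force: [-1.8, -0.6, 2.2]
grip_width: 44.5
```

step_arm(increments=[0,0.05,0,0,0,0,0,0])

```text
time_s: 11.45
tcp_pos: [529.8, 65.9, 96.0]
orientation: [3.141, -0.0, 1.299]
wrist_force: [-1.8, 0.8, 3.5]
grip_width: 44.7
```

step_arm(increments=[0,0.04,0,0,0,0,0,0])

```text
time_s: 11.65
tcp_pos: [529.9, 65.8, 95.9]
orientation: [-3.141, -0.0, 1.3]
wrist_force: [-4.6, 1.8, 4.3]
grip_width: 44.8
```

step_arm(increments=[0,0.03,0,0,0,0,0,0])

```text
time_s: 11.85
tcp_pos: [529.9, 65.8, 95.9]
orientation: [-3.14, -0.0, 1.3]
wrist_force: [-6.9, 1.6, 6.0]
grip_width: 44.7
```

step_arm(increments=[0,0.04,0,0,0,0,0,0])

```text
time_s: 12.05
tcp_pos: [530.0, 65.7, 95.8]
orientation: [-3.138, -0.0, 1.3]
wrist_force: [-9.3, 2.6, 9.8]
grip_width: 44.9
```

step_arm(increments=[0,0.04,0,0,0,0,0,0])

```text
time_s: 12.25
tcp_pos: [530.1, 65.6, 95.7]
orientation: [-3.136, -0.0, 1.3]
wrist_force: [-12.4, 4.5, 10.9]
grip_width: 44.8
```

step_arm(increments=[0,0.04,0,0,0,0.02,0,0,0,0,0,0])

```text
time_s: 12.55
tcp_pos: [530.2, 65.6, 95.6]
orientation: [-3.134, -0.001, 1.3]
wrist_force: [-17.2, 6.4, 13.5]
grip_width: 45.1
```

step_arm(increments=[0,0,0,0,0,0,0,0], fingers=0.6)

```text
time_s: 12.75
tcp_pos: [532.0, 65.0, 95.2]
orientation: [-3.137, 0.0, 1.3]
wrist_force: [-9.4, 3.0, 3.8]
grip_width: 51.4
```

step_arm(increments=[0,0,0,0,0,0,0,0], fingers=0.68)

```text
time_s: 12.95
tcp_pos: [535.0, 64.4, 95.9]
orientation: [3.14, -0.0, 1.299]
wrist_force: [-0.3, 0.9, 0.3]
grip_width: 58.0
```

step_arm(increments=[0,-0.06,0,0,0,-0.06,0,0,0,0,0,0], fingers=0.85)

```text
time_s: 13.25
tcp_pos: [531.4, 65.3, 95.9]
orientation: [3.141, -0.0, 1.299]
wrist_force: [-1.0, -0.5, 0.4]
grip_width: 72.7
```

step_arm(increments=[0,0,-0.4,0,0,0,-0.8,0,0,0,-0.8,0,0,0,-0.44,0,0,0,0,0,0,0,0,0])

```text
time_s: 13.85
tcp_pos: [531.4, 65.3, 156.6]
orientation: [3.142, -0.0, 1.299]
wrist_force: [-1.2, 0.1, 0.1]
grip_width: 73.0
```

```bash
python3 shot.py w9
python3 - <<'E'
import cv2
a=cv2.imread("pics/w9.png"); cv2.imwrite("pics/w9.png",a)
E
```

```text
{'time_s': 13.85, 'tcp_pos': [531.371, 65.27, 156.641], 'orientation': [3.142, -0.0, 1.299], 'wrist_force': [-1.217, 0.08, 0.114], 'grip_width': 72.988}
```

View pics/w9.png

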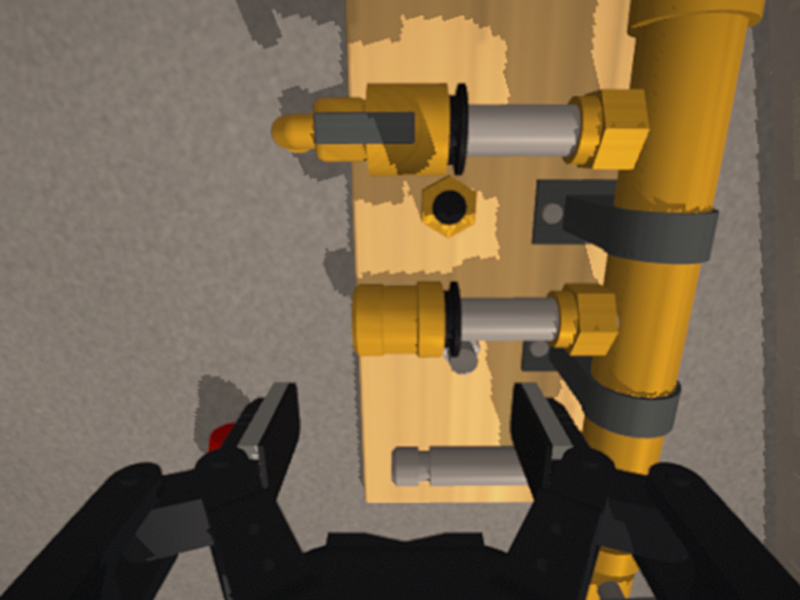

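Run:
```python
from h import *
for n,row in (("w2",317),("w9",319.5)):
    g=cv2.cvtColor(np.load(n+".npy",allow_pickle=True).item()["c"]["img"],cv2.COLOR_RGB2LAB).astype(float)
    r=int(round(row*.7)); p=g[r-4:r+5].mean(0)
    L=np.abs(np.gradient(p,axis=0)).sum(1)
    for lo,hi in ((243,253),(308,314),(318,328),(382,396)):
        w=L[lo:hi]**2; print(n,round((np.arange(lo,hi)*w).sum()/w.sum(),2),end=" ")
    print()
```

```text
w2 247.05 w2 311.33 w2 322.44 w2 392.38 
w9 247.04 w9 311.3 w9 322.45 w9 391.74
```

```bash
python3 -c "
from station import arm,telemetry
print(arm.hand_in()); o=telemetry.get_obs(); print(o['time_s'],o['wrist_force'])"
```

```text
the job is handed in; nothing more can be done
None
the job is handed in; nothing more can be done
```

The stop end is now on the bare middle pipe with its collar sprung out, and the job was handed in at about 14 s of the 48 s limit. I pinched its collar in, drew it straight off the right-hand pipe while pinched, and moved it 90 mm across. I then pushed it on to the stop with about 18 N and let go before lifting clear.

- **Seating:** In the last wrist picture the fitting sits about 0.4 mm nearer the nut than it did when locked on its first pipe. The gap from collar to body is the same as at the start, so the collar is out.
- **Locking:** I did not tug it to prove the lock. I am relying on the stop force and its position for that.
- **Surroundings:** The drain valve, union nut, flange plug and red look-alike look undisturbed. The last picture does not show the green look-alike, spanner, nipples, tee or spray can. The arm did not work near those after its first pass, about 230 mm above the counter.
- **Disagreements:** While pinching, the finger opening read about 45 mm where 48 mm was expected, which I put down to the tips flexing under the grip. There was also up to 14.5 N of vertical force, caused by the fingers swinging down as they closed. I eased that off by lifting slightly before drawing the fitting off. It rose again to 13.5 N during the final push and went when the fingers opened.

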